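Unlock and open the refill hatch of a snack dispenser

ROBOT

A 7-joint arm with a two-finger parallel gripper is mounted at the origin on the work surface. World frame = base frame: x ahead of the robot, y to its left, z up, the work surface at z = 0. Lengths are in mm, angles in rad, forces in N, time in s.
With the tool pointing down it reaches from about 400 to 875 mm from the base axis. Payload 6.5 kg.
Tool frame: the origin (TCP) lies at the very end of the fingers, on their centre line; the grasp point (between the pads) lies 19 mm behind it (env.grip_depth is the distance from the TCP to the grasp point, in mm); z points along the fingers, y is the line along which they close (so a half turn about z gives the same grasp; the last joint's range is limited). The gripper opens to 88 mm and grips with 3 to 60 N. Pads are 18 mm wide; open, the fingers measure 123 mm over their backs; the gripper's body (75 mm by 187 mm) begins 45 mm behind the grasp point.
Start: joints at [-1.315, 0.536, -0.004, 1.538, 0.003, 1.067, -0.071], TCP at [205.574, 616.627, 204.516] pointing down, gripper open.
Joint ranges: [-2.7, 2.7], [-0.37, 2.16], [-1.27, 1.26], [0.24, 2.4], [-1.31, 4.45], [0.19, 1.91], [-2.76, 2.76]. Speed limits (rad/s): [2.39, 2.39, 3.14, 3.14, 3.14, 3.14, 3.14].

INTERFACE

Orientations are given as a unit quaternion [x, y, z, w].
In Python, from plant import env, eyes gives the robot as it stands. The module is installed in compiled form; this text tells all that it offers.
- The arm moves only by the tool step_arm, never from a script. Its argument "commands" is a list that holds one entry, the list of rows, each a list of 5 numbers: the gripper command: -1 is shut, 1 is fully open, values between are in proportion, then the shift along the tool's x, y, z in m, then the turn about the tool's z in rad. A call has 1 to 5 rows; each row shifts and turns the commanded pose from where the row before left it, along the tool's axes as they then stand; what a row does not reach is not made up. A row lasts 1/10 s, in which the tool goes at most 50 mm and 8.59 degrees, less where a joint would pass 70% of its speed; a pose out of reach is approached as far as the arm can. A call is refused whole if a number of a shift passes 0.05 or a number of a turn 0.15, either way. A call with a gripper value outside its range is refused whole. The fingers move at their own pace and stop on an object; the grip force is fixed at half the most. Time passes only in rows, so rows that do not move let the fingers close. It gives the time, the measured TCP pose, the force, the opening and the grip force at its end, in the units of the state.
- env.sense(): the state, without advancing time (a new reading comes with each control period).
- eyes.capture(name): name is "scene" or "top"; returns a dict with "color" (384x512x3 uint8, red, green, blue), "range_z" (384x512 float32, mm along the optical axis (not along the pixel's ray), 0 where there is no reading), "vfov" (degrees; the focal length in pixels is half the picture's height over the tangent of half this angle, whatever the lens; pixels are square), "cx", "cy" (the principal point, pixels), "k1" (the pictures are not rectified: a ray, as slopes to the right and down, at radius r is drawn at 1 + k1 r^2 times it, then the intrinsics apply), "rvec" (rotation vector, rad) and "tvec" (3), from world to camera coordinates, as OpenCV has them. Camera axes: x right, y down, z forward; pixel columns grow to the right and rows downward; lengths in mm; the calibration is good to about 2 mm. A picture is of the moment at which its call begins.
- env.finish_job(): hands the job in; it is judged then, once.
Trained networks look in a picture, given as the dict that the camera call returned (one of the last four; its "shot" number tells which), for a name from the list of things; names that differ only in an ending like _2 or _b are one class to them, and where a whole thing is asked for, a point or a joint stands for the part that bears it (a point fixed in the world has none). Each returns a list of dicts, best first, with "conf" (0 to 1); they miss things now and then, are a little off and sometimes report something else, mostly with a low value. They report only what shows in the picture. A call takes as long as a camera call.
- eyes.find_in(name, picture): "rect" ([left, top, width, height] in pixels, round what is visible of it).
The state is a dict: "time_s": time; "q": joint angles; "joint_vel": joint speeds; "joint_efforts": joint torques, N m; "position": TCP position; "ee_rot": TCP orientation; "force": force on the tool from outside, world axes, zero at the start; "wrist_torque": the same for the moment, N m; "finger_gap": finger opening in mm; "finger_force": force on a finger pad.
Only numpy, scipy, OpenCV 4.12 (cv2) and the standard library are available. Lean on these libraries where they do the work, as an engineer would, in place of code of your own. Each camera call takes 0.05 s, during which the arm holds its last target. There are 200 camera calls.

TASK

The pale grey snack dispenser has to be opened for refilling: slide the small steel lock catch fully up the sloping panel so that it lets go of the hatch, then slide the hatch fully open to the left (as seen from the robot's side), and let go. Do not press the dispenser's round button, and leave the jar, the bowl and the folded stand where they are.

Things in the scene. Friction and masses are not known exactly. Their poses are not given: they have to be found in the camera images.
- dispenser: Pale grey box (mm), 210 up the slope x 220 wide x 60 thick, fixed, leaning on a wire stand: its big face (panel) slopes up away from the robot at 35 deg to the table. Origin on the table; x uphill, y left, z up. Middle of the panel's lower edge at (-134, 0, 61), of its upper edge (38, 0, 181). Lock and closed hatch sit 30 right of its middle, the lock above the hatch.
- lock_grip (a point): Point on the lock's steel post, 14 x 14 mm, square to the panel, from 5 to 40 above it; the point is 30 above the panel. Axes: x up the slope, y left, z out of the panel. The post's plate is 34 x 30 x 5 thick; a tongue 10 wide runs down from it into the hatch's notch. Low guides 5 high run 18 to each side; nothing higher is beside the post.
- lock (a joint): Lock slide, m: 0 = fully down, tongue 14 mm deep in the notch; it grows up the slope to the stop at 0.022. The hatch is free above about 0.015. Starts at 0 to 0.003. Stays where it is left; friction about 1.5 N.
- hatch_grip (a point): Point on the hatch's grip bar, which is 30 mm along the slope, 16 across, from 4 to 40 above the panel; the point is in its middle, 30 above the panel. Axes as for lock_grip. The mid-grey hatch plate is 76 (slope) x 90 x 4 thick. Two ears 12 high, 38 up the slope from the bar's middle, form the 14 wide notch for the lock's tongue. Closed, the lock post is 86 up the slope.
- hatch (a joint): Hatch slide, m: 0 = closed; it grows to the left (+y of the dispenser) to the stop at 0.060, fully open. While locked it gives only about 2 mm. Starts at 0 to 0.0015. Stays where it is left; friction about 1.5 N.
- button (a joint): Round push button, 24 mm across on a 40 mm housing, top 21 mm above the panel, near the panel's lower left corner (23 mm up from the lower edge, 75 mm left of the middle); 0 = out, 0.005 m = fully pressed, about 5 N. To be left alone.
- riser: White acrylic shelf, fixed: board 200 deep (x), 400 wide (y), 10 mm thick, underside 285 above the table, on an upright side panel 10 thick at each end, open front and back. Origin on the table under the board's middle. Its front edge is above and just behind the lock post, so a gripper pointing straight down there hits it. Saucers and a carton lie on it, 35 high.
- jar: Tall glass jar with wooden lid, 90 mm across, 200 mm high, loose, origin under its centre. Bystander beside the dispenser.
- bowl: Coral plastic cereal bowl, 136 mm across, 60 mm high, loose, origin under its centre. Bystander on the other side.
- folded_stand: Folded flat steel wire stand, 170 x 80 mm, 10 mm high, lying on the table, loose, origin under its centre, x along its length. Bystander.

How it is judged (in metres and radians):
On the way, in this order (a step that is already met when the one before it is completed fails the run):
1. the lock catch is slid fully up (at least 18 of its 22 mm) with the hatch still closed (value of joint lock above 0.018 m and value of joint hatch below 0.006 m), for 0.2 s.
2. the hatch is slid fully open to the left (at least 54 of its 60 mm) (value of joint hatch above 0.054 m), for 0.2 s.
At the end, for the whole second after the job is handed in: The lock is up (at least 18 of its 22 mm), the hatch is open to the left (at least 54 of its 60 mm), the button is out, and the jar, the bowl and the folded stand rest upright or flat within 25 mm of where they were (value of joint lock above 0.018 m and value of joint hatch above 0.054 m and value of joint button below 0.002 m and linear speed of each of jar, bowl, folded_stand below 0.02 m/s and distance of each of jar, bowl, folded_stand from where it was at the start of the episode below 0.025 m and angle between each of jar, bowl's own z axis and vertical below 0.2 rad); the robot touches nothing.
It fails at once if the dispenser's button was pressed (more than 3 of its 5 mm) (value of joint button above 0.003 m).
It fails at once if the jar was shifted by more than 25 mm (distance of jar from where it was at the start of the episode above 0.025 m).
It fails at once if the bowl was shifted by more than 25 mm (distance of bowl from where it was at the start of the episode above 0.025 m).
It fails at once if the folded stand was shifted by more than 25 mm (distance of folded_stand from where it was at the start of the episode above 0.025 m).
It also fails if it takes over 45 s, if anything falls off the work surface, if the arm or the gripper's body presses on something with over 40 N, if the wrist force passes 120 N, or if a joint passes its speed limit or range.

## Working session

There is one attempt and no reset: what is moved stays moved. The work goes in short steps, Python scripts to look and compute and a tool call to move; the robot and the scene stay as the last step left them, time stands still between calls to the robot, and variables do not carry over. Pictures are saved under pics/ and viewed, at most 10 in all, crops included, and the job is handed in when it is done.

Besides the shell and the picture viewer there is one more tool, called after "Emit:" by a JSON object that holds its "method" and its "body". step_arm: Moves the arm, as the interface text tells. Its arguments: {"type":"object","properties":{"commands":{"type":"array","items":{"type":"array","items":{"type":"array","items":{"type":"number"}}}}},"required":["commands"]}

```bash
mkdir -p pics
cat > h.py <<'E'
import numpy as np, cv2
from scipy.spatial.transform import Rotation as R
from plant import env, eyes
def cloud(p):
    h,w=p["range_z"].shape; f=h/2/np.tan(np.radians(p["vfov"])/2)
    K=np.array([[f,0,p["cx"]],[0,f,p["cy"]],[0,0,1.]])
    u,v=np.meshgrid(np.arange(w),np.arange(h))
    n=cv2.undistortPoints(np.stack([u,v],-1).reshape(-1,1,2).astype(np.float64),K,np.array([p["k1"],0,0,0.])).reshape(h,w,2)
    z=p["range_z"].astype(float)
    c=np.dstack([n*z[...,None],z])
    M=cv2.Rodrigues(np.array(p["rvec"],float))[0]
    W=(c-np.array(p["tvec"],float).ravel())@M
    W[z==0]=np.nan
    return W
def project(p,X):
    h=p["range_z"].shape[0]; f=h/2/np.tan(np.radians(p["vfov"])/2)
    K=np.array([[f,0,p["cx"]],[0,f,p["cy"]],[0,0,1.]])
    return cv2.projectPoints(np.array(X,float).reshape(-1,1,3),np.array(p["rvec"],float),np.array(p["tvec"],float),K,np.array([p["k1"],0,0,0.]))[0].reshape(-1,2)
E
python3 - <<'E'
from h import *
ims=[]
for c in ["scene","top"]:
    p=eyes.capture(c); W=cloud(p); np.save(c+".npy",W); im=p["color"][...,::-1].copy()
    for n in ["dispenser","lock_grip","hatch_grip","button","riser","jar","bowl","folded_stand"]:
        for d in eyes.find_in(n,p)[:2]:
            l,t,w,h=d["rect"]; 
            r=W[int(t):int(t+h)+1,int(l):int(l+w)+1].reshape(-1,3)
            print(c,n,round(d["conf"],2),np.round([l,t,w,h]),np.round(np.nanmedian(r,0)),W[min(383,int(t+h/2)),min(511,int(l+w/2))].round())
            cv2.rectangle(im,(int(l),int(t)),(int(l+w),int(t+h)),(0,0,255),1)
    cv2.imwrite(f"pics/{c}0.png",im)
    import pickle; pickle.dump(p,open(c+".pkl","wb"))
s=env.sense(); print(s)
E
```

```text
scene dispenser 0.91 [194. 123.  84.  58.] [548. -72. 119.] [549. -95. 120.]
scene lock_grip 0.53 [204. 137.  16.   8.] [ 586. -138.  141.] [ 593. -126.  192.]
scene hatch_grip 0.65 [206. 129.  36.  22.] [ 552. -137.  121.] [ 553. -143.  119.]
scene button 0.62 [263. 146.   5.   4.] [471. -60.  93.] [471. -60.  98.]
scene riser 0.82 [ 72.  97. 201. 183.] [ 749. -118.  105.] [750. -30. 317.]
scene riser 0.74 [205. 137.  15.  10.] [ 589. -133.  145.] [ 592. -126.  180.]
scene jar 0.61 [273. 226.  43.  47.] [606. 209. 172.] [620. 213. 199.]
scene folded_stand 0.69 [295. 157.  56.  54.] [383. 107.   0.] [383. 105.  -1.]
top dispenser 0.58 [250. 163.  82.  78.] [ 563. -106.  120.] [ 563. -106.  128.]
top lock_grip 0.5 [296. 179.  10.  22.] [ 593. -133.  149.] [ 593. -133.  157.]
top hatch_grip 0.73 [292. 192.  29.  29.] [ 550. -151.  119.] [ 548. -152.  131.]
top button 0.45 [298. 179.   8.  26.] [ 590. -135.  147.] [ 591. -134.  152.]
top riser 0.89 [210.  83. 155. 116.] [713. -87. 292.] [705. -76. 294.]
top jar 0.79 [175. 168.  30.  39.] [593. 201. 173.] [587. 197. 199.]
top bowl 0.58 [
[... 160 characters left out ...]
array([-1.31519786,  0.53638532, -0.00442984,  1.53790461,  0.00260412,
        1.06731893, -0.07122775]), 'joint_vel': array([ 0.00109668, -0.00025211, -0.00053566, -0.0008405 ,  0.00024982,
       -0.00090044,  0.00154434]), 'joint_efforts': array([ 2.49819868e-04, -5.70879829e+01,  9.90315937e-01, -2.51924264e+01,
       -5.62275178e-02,  1.04413551e-02,  5.65449213e-06]), 'position': array([205.55704573, 616.62466922, 204.52332937]), 'ee_rot': array([ 1.60187912e-01,  9.87086538e-01, -5.98965983e-06,  8.08477683e-06]), 'force': array([0.2897369 , 0.50358084, 0.35150888]), 'wrist_torque': array([-0.01978221,  0.02812322,  0.02897545]), 'finger_force': 0.0, 'finger_gap': 87.87569241014818}
```

Run:
```python
from h import *
import pickle
a=cv2.imread("pics/scene0.png")[80:290,60:400]; a=cv2.resize(a,None,fx=2.3,fy=2.3,interpolation=cv2.INTER_CUBIC); cv2.imwrite("pics/s1.png",a)
a=cv2.imread("pics/top0.png")[70:300,150:410]; a=cv2.resize(a,None,fx=2.5,fy=2.5,interpolation=cv2.INTER_CUBIC); cv2.imwrite("pics/t1.png",a)
T=np.load("top.npy"); S=np.load("scene.npy")
for nm,W in (("top",T),("scene",S)):
    P=W.reshape(-1,3); P=P[~np.isnan(P).any(1)]
    # riser board top
    B=P[(abs(P[:,2]-295)<6)&(P[:,0]>550)&(P[:,0]<950)&(abs(P[:,1])<400)]
    r=cv2.minAreaRect(B[:,:2].astype(np.float32)); print(nm,"riser",r,np.median(B[:,2]), cv2.boxPoints(r).round().tolist())
    # panel plane
    D=P[(P[:,0]>430)&(P[:,0]<600)&(P[:,1]>-220)&(P[:,1]<10)&(P[:,2]>50)&(P[:,2]<200)]
    best=0;rng=np.random.default_rng(0)
    for i in range(500):
        q=D[rng.choice(len(D),3,False)]; n=np.cross(q[1]-q[0],q[2]-q[0]); n/=np.linalg.norm(n)+1e-9
        if n[2]<0:n=-n
        if abs(np.degrees(np.arccos(n[2]))-35)>6: continue
        k=abs((D-q[0])@n)<2.5
        if k.sum()>best: best=k.sum();K=k
    Q=D[K];c=Q.mean(0);n=np.linalg.svd(Q-c)[2][2];n*=np.sign(n[2])
    print("plane",len(D),best,c,n,"tilt",np.degrees(np.arccos(n[2])),"yaw",np.degrees(np.arctan2(-n[1],-n[0])))
    hgt=(D-c)@n
    H=D[(hgt>22)&(hgt<44)]
    print("high pts");print(np.c_[H,hgt[(hgt>22)&(hgt<44)]].round().astype(int)[:70].tolist())
```

```text
top riser ((734.6773681640625, -80.011962890625), (203.43679809570312, 402.3911437988281), 16.146841049194336) 295.2518905655976 [[581.0, 85.0], [693.0, -302.0], [888.0, -245.0], [776.0, 142.0]]
plane 3045 1600 [ 540.10641118 -100.68336878  113.41456846] [-0.56026697 -0.16544729  0.81162067] tilt 35.74542090177854 yaw 16.45191353678226
high pts
[[599, -129, 188, 32], [599, -132, 190, 34], [599, -135, 189, 34], [599, -138, 189, 34], [600, -141, 188, 34], [598, -127, 181, 27], [595, -128, 195, 40], [596, -131, 192, 38], [595, -134, 197, 42], [596, -137, 192, 39], [597, -141, 187, 34], [592, -128, 194, 41], [594, -132, 187, 35], [594, -135, 186, 35], [593, -138, 190, 38], [593, -141, 188, 38], [592, -130, 181, 31], [590, -132, 189, 39], [589, -134, 193, 43], [590, -138, 190, 40], [590, -141, 188, 39], [588, -132, 187, 38], [587, -135, 188, 40], [588, -138, 187, 39], [544, -148, 140, 27], [544, -151, 137, 25], [544, -154, 141, 29], [544, -157, 138, 27], [540, -144, 142, 30], [540, -147, 141, 30], [541, -151, 138, 27], [540, -153, 143, 33], [541, -157, 141, 32], [540, -159, 145, 36], [538
[... 1976 characters left out ...]
2, -154, 142, 30], [541, -150, 145, 33], [538, -149, 143, 33], [537, -146, 147, 35], [535, -144, 147, 36], [533, -143, 145, 37], [529, -144, 141, 35], [525, -146, 133, 31], [521, -146, 128, 29], [543, -152, 140, 27], [542, -149, 144, 31], [541, -147, 144, 32], [538, -145, 143, 32], [537, -142, 147, 35], [534, -141, 145, 35], [529, -145, 134, 29], [526, -145, 129, 28], [522, -146, 124, 25], [546, -154, 135, 22], [546, -149, 141, 26], [543, -149, 137, 25], [541, -147, 139, 27], [539, -144, 141, 29], [538, -142, 142, 31], [535, -141, 140, 30], [530, -144, 131, 26], [527, -144, 126, 24], [546, -149, 136, 22], [544, -147, 137, 24], [542, -146, 136, 24], [541, -141, 141, 28], [539, -141, 139, 28]]
```

View pics/s1.png

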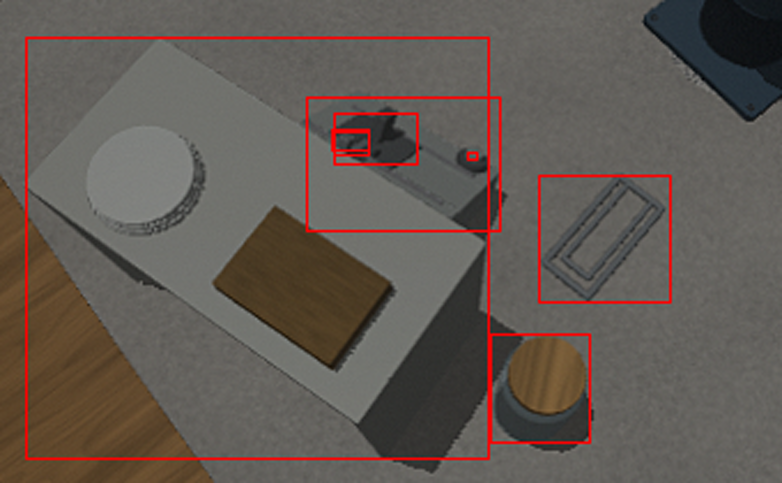

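View pics/t1.png

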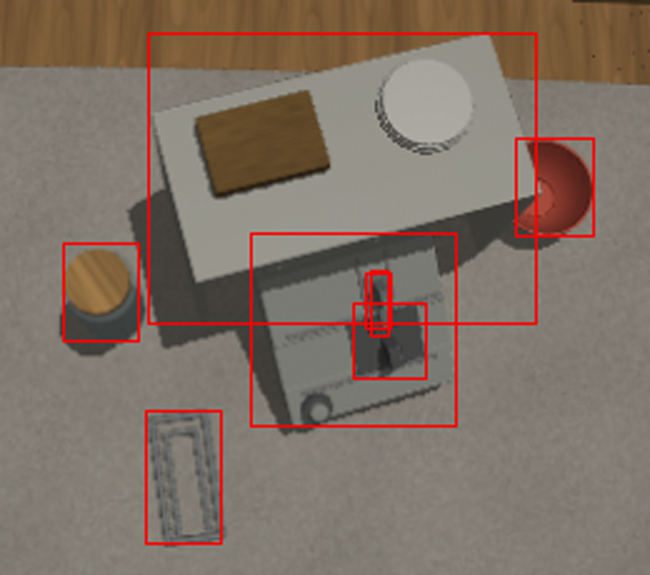

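The scene view shows the dispenser in front of the riser, with the lock near (355,142), the hatch bar near (385,125) and the button near (472,155) in the crop. In the top view the post is near (378,290), the hatch near (388,345) and the button near (317,405). The tool can't tilt, so I'll push the post uphill with the closed fingers from its downhill side. That leaves about 10 mm between the gripper body and the riser edge.

Emit:
{"method": "step_arm", "body": {"commands": [[[-1,0,0,-0.02,-0.12],[-1,0,0,-0.02,-0.12],[-1,0,0,-0.02,-0.12],[-1,0,0,-0.02,-0.12],[-1,0,0,-0.02,-0.12]]]}}

```text
time_s: 1.4
position: [205.6, 616.5, 305.4]
ee_rot: [-0.141, 0.99, 0.0, 0.0]
force: [-0.7, -0.3, -0.8]
finger_gap: 50.1
finger_force: 0.0
```

```bash
cat > go.py <<'E'
import sys
from h import *
t=np.array([float(a) for a in sys.argv[1:4]]); s=env.sense(); r=R.from_quat(s["ee_rot"]); 
M=r.as_matrix(); print("t",s["time_s"],"pos",s["position"].round(1),"x",M[:,0].round(3),"z",M[:,2].round(3),"yaw y",np.degrees(np.arctan2(M[1,1],M[0,1])).round(1),"q7",s["q"].round(2),"F",s["force"].round(1),"gap",round(s["finger_gap"],1))
print("tool shift mm",r.inv().apply(t-s["position"]).round(1))
E
python3 go.py 440 150 300
python3 - <<'E'
from h import *
import pickle
# fit post/bar tops: yaw 16, tilt 35
th=np.radians(35);yw=np.radians(16)
u=np.array([np.cos(th)*np.cos(yw),np.cos(th)*np.sin(yw),np.sin(th)]);v=np.array([-np.sin(yw),np.cos(yw),0]);n=np.cross(u,v)
for c in("top","scene"):
    P=np.load(c+".npy").reshape(-1,3);P=P[~np.isnan(P).any(1)]
    D=P[(P[:,0]>430)&(P[:,0]<620)&(P[:,1]>-230)&(P[:,1]<20)&(P[:,2]>50)&(P[:,2]<230)]
    C=np.c_[D@u,D@v,D@n]
    h=np.histogram(C[:,2],bins=np.arange(-300,0,2)) ; h0=h[1][h[0].argmax()]+1
    g=C[abs(C[:,2]-h0)<4]; h0=np.median(g[:,2]); print(c,"h0",h0, "panel u",np.percentile(g[:,0],[.5,99.5]),"v",np.percentile(g[:,1],[.5,99.5]))
    T=C[C[:,2]-h0>32]; print("high",len(T)); 
    s=T[:,0]
    for lo,hi in((T[:,0].min()-1,np.median(C[:,0])+20),(np.median(C[:,0])+20,s.max()+1)):
        k=T[(s>lo)&(s<hi)]; 
        if len(k): print(len(k),k.min(0),k.max(0),np.median(k,0),"ctr world",(0.5*(k.min(0)+k.max(0)))[:2]@np.array([u,v])+(h0+40)*n)
E
```

```text
t 1.4 pos [205.6 616.5 305.4] x [-0.96  -0.279 -0.   ] z [ 0.  0. -1.] yaw y 106.2 q7 [-1.23  0.46 -0.13  1.41  0.06  1.27  0.49] F [-0.7 -0.3 -0.8] gap 50.1
tool shift mm [ -94.8 -513.4    5.4]
top h0 -188.93808916491696 panel u [382.41213595 584.28675954] v [-372.29290133 -154.57845869]
high 67
44 [ 446.1068484  -303.44514868 -156.4801771 ] [ 473.50352309 -287.11306857 -143.83273026] [ 460.93973206 -295.77838328 -151.42566456] ctr world [ 525.56758118 -156.47461132  141.73047964]
23 [ 538.63772954 -300.60542679 -156.47120466] [ 552.59581896 -286.28076584 -145.36477627] [ 545.12087053 -293.52570125 -150.06188382] ctr world [ 592.63122428 -135.33441853  190.94998478]
scene h0 -189.4618280957718 panel u [380.31037884 519.01985164] v [-365.62358723 -152.26977089]
high 77
47 [ 444.03815427 -299.26853992 -156.52228402] [ 475.44848825 -283.00313843 -149.15270954] [ 464.85802407 -291.03918648 -151.77236533] ctr world [ 524.6655952  -152.42301076  141.26597382]
30 [ 539.77895445 -298.03939991 -157.2699444 ] [ 554.76545648 -283.57761466 -149.51307434] [ 548.80175638 -289.54357443 -151.98559388] ctr world [ 593.49731908 -132.34530837  191.4704793 ]
```

Emit:
{"method": "step_arm", "body": {"commands": [[[-1,-0.025,-0.04,0,0],[-1,-0.02,-0.045,0,0],[-1,-0.02,-0.045,0,0],[-1,-0.02,-0.045,0,0],[-1,-0.02,-0.045,0,0]]]}}

```text
time_s: 1.9
position: [368.0, 432.2, 304.7]
ee_rot: [-0.139, 0.99, 0.0, 0.0]
force: [0.1, 0.4, -0.2]
finger_gap: 10.5
finger_force: 0.0
```

Emit:
{"method": "step_arm", "body": {"commands": [[[-1,-0.01,-0.048,0,0],[-1,-0.005,-0.048,0,0],[-1,-0.005,-0.048,0,0],[-1,0,-0.048,0,0],[-1,0,-0.048,0,0]]]}}

```text
time_s: 2.4
position: [452.5, 206.7, 304.8]
ee_rot: [-0.139, 0.99, 0.0, 0.0]
force: [0.1, -0.5, 0.0]
finger_gap: 0.4
finger_force: 0.0
```

```bash
python3 go.py 567 -141 260
```

```text
t 2.4 pos [452.5 206.7 304.8] x [-0.962 -0.274 -0.001] z [ 0.001  0.    -1.   ] yaw y 105.9 q7 [-0.58  0.17  0.07  1.81 -0.01  1.16  1.34] F [ 0.1 -0.5  0. ] gap 0.4
tool shift mm [ -14.6 -365.7   44.7]
```

Emit:
{"method": "step_arm", "body": {"commands": [[[-1,0,-0.048,0,0],[-1,0,-0.048,0,0],[-1,0,-0.048,0,0],[-1,0,-0.048,0,0],[-1,0,-0.048,0,0]]]}}

```text
time_s: 2.9
position: [518.3, -24.0, 304.9]
ee_rot: [-0.139, 0.99, 0.0, 0.0]
force: [0.2, 0.6, -0.2]
finger_gap: 0.7
finger_force: 0.0
```

Emit:
{"method": "step_arm", "body": {"commands": [[[-1,-0.005,-0.045,0,0],[-1,-0.005,-0.045,0.01,0],[-1,-0.005,-0.036,0.02,0],[-1,0,0,0.02,0],[-1,0,0,0,0]]]}}

```text
time_s: 3.4
position: [565.3, -139.7, 251.9]
ee_rot: [-0.138, 0.99, 0.001, -0.002]
force: [-0.8, 0.1, 0.4]
finger_gap: 0.3
finger_force: 0.0
```

```bash
python3 go.py 567 -141 172
python3 - <<'E'
from h import *
o=[]
for c,b in(("scene",(100,230,130,330)),("top",(130,260,210,410))):
    p=eyes.capture(c); o.append(cv2.resize(p["color"][b[0]:b[1],b[2]:b[3],::-1],(600,390) if 0 else (460,300),interpolation=cv2.INTER_CUBIC))
cv2.imwrite("pics/a.png",np.vstack(o)[:600])
E
```

```text
t 3.4 pos [ 565.3 -139.7  251.9] x [-0.962 -0.273  0.005] z [-0.005  0.001 -1.   ] yaw y 105.8 q7 [-0.07  0.38  0.31  1.68 -0.13  1.1   2.12] F [-0.8  0.1  0.4] gap 0.3
tool shift mm [-1.7 -1.8 79.8]
```

View pics/a.png

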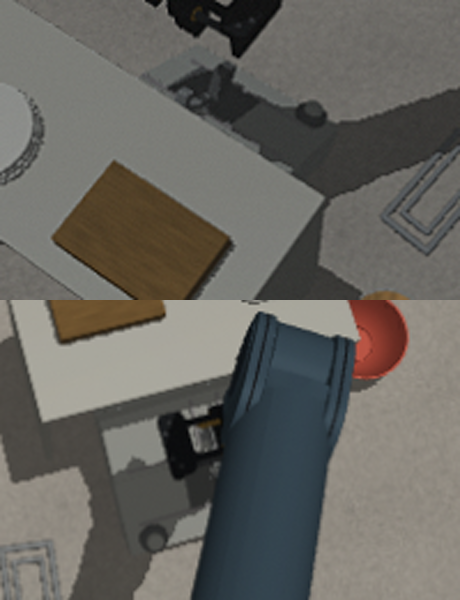

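The scene view shows the closed fingers at about (225,40), in front of the riser and clear of it, with the post at about (200,95). In the top view the wrist link is above the riser. I'll lower it carefully.

Emit:
{"method": "step_arm", "body": {"commands": [[[-1,0,0,0.02,0],[-1,0,0,0.02,0],[-1,0,0,0.015,0],[-1,0,0,0,0]]]}}

```text
time_s: 3.9
position: [566.6, -137.6, 199.2]
ee_rot: [-0.14, 0.99, 0.001, -0.001]
force: [-0.1, 0.7, 0.2]
finger_gap: 0.3
finger_force: 0.0
```

Emit:
{"method": "step_arm", "body": {"commands": [[[-1,0,0,0.01,0],[-1,0,-0.002,0.01,0],[-1,0,0,0,0]]]}}

```text
time_s: 4.2
position: [567.1, -141.0, 178.7]
ee_rot: [-0.139, 0.99, 0.0, -0.001]
force: [-0.1, -0.0, -0.2]
finger_gap: 0.4
finger_force: 0.0
```

```bash
python3 go.py 567 -141 172
```

```text
t 4.2 pos [ 567.1 -141.   178.7] x [-0.962 -0.275  0.001] z [-0.001  0.    -1.   ] yaw y 105.9 q7 [-0.05  0.46  0.29  1.75 -0.16  0.95  2.15] F [-0.1 -0.  -0.2] gap 0.4
tool shift mm [0.1 0.  6.7]
```

Emit:
{"method": "step_arm", "body": {"commands": [[[-1,0,0,0.007,0],[-1,-0.005,0,0,0],[-1,-0.004,0,0,0],[-1,0,0,0,0]]]}}

```text
time_s: 4.6
position: [577.3, -138.2, 172.8]
ee_rot: [-0.139, 0.99, -0.0, 0.0]
force: [0.2, 0.8, -0.8]
finger_gap: 0.2
finger_force: 0.0
```

Emit:
{"method": "step_arm", "body": {"commands": [[[-1,-0.003,0,0,0],[-1,0,0,0,0]]]}}

```text
time_s: 4.8
position: [579.6, -137.6, 172.7]
ee_rot: [-0.139, 0.99, -0.0, 0.0]
force: [-0.8, -0.1, -0.3]
finger_gap: 0.3
finger_force: 0.0
```

Emit:
{"method": "step_arm", "body": {"commands": [[[-1,-0.003,0,-0.002,0],[-1,0,0,0,0]]]}}

```text
time_s: 5.0
position: [582.6, -136.8, 174.9]
ee_rot: [-0.139, 0.99, -0.0, 0.0]
force: [0.4, 0.6, -0.2]
finger_gap: 0.2
finger_force: 0.0
```

Emit:
{"method": "step_arm", "body": {"commands": [[[-1,-0.003,0,-0.002,0],[-1,0,0,0,0]]]}}

```text
time_s: 5.2
position: [585.5, -135.9, 176.9]
ee_rot: [-0.139, 0.99, -0.0, 0.0]
force: [-0.7, -0.4, -1.0]
finger_gap: 0.4
finger_force: 0.0
```

Emit:
{"method": "step_arm", "body": {"commands": [[[-1,-0.003,0,-0.002,0],[-1,0,0,0,0]]]}}

```text
time_s: 5.4
position: [588.4, -135.1, 178.8]
ee_rot: [-0.139, 0.99, -0.0, 0.0]
force: [0.9, -0.0, 0.0]
finger_gap: 0.4
finger_force: 0.0
```

Emit:
{"method": "step_arm", "body": {"commands": [[[-1,-0.003,0,-0.002,0],[-1,0,0,0,0]]]}}

```text
time_s: 5.6
position: [591.2, -134.3, 180.8]
ee_rot: [-0.139, 0.99, -0.0, 0.0]
force: [-0.1, -0.4, -1.0]
finger_gap: 0.4
finger_force: 0.0
```

```bash
python3 go.py 593 -134 180
python3 - <<'E'
from h import *
o=[]
for c,b in(("scene",(120,190,180,290)),("top",(150,220,260,370))):
    p=eyes.capture(c); o.append(cv2.resize(p["color"][b[0]:b[1],b[2]:b[3],::-1],(470,300),interpolation=cv2.INTER_CUBIC))
    W=cloud(p).reshape(-1,3);W=W[~np.isnan(W).any(1)]
    th=np.radians(35);yw=np.radians(16)
    u=np.array([np.cos(th)*np.cos(yw),np.cos(th)*np.sin(yw),np.sin(th)]);v=np.array([-np.sin(yw),np.cos(yw),0]);n=np.cross(u,v)
    C=np.c_[W@u,W@v,W@n+189.2]; k=C[(C[:,0]>525)&(C[:,0]<585)&(abs(C[:,1]+292)<14)&(C[:,2]>8)&(C[:,2]<45)]
    print(c,len(k),k[k[:,2].argsort()][::max(1,len(k)//40)].round().astype(int).tolist())
cv2.imwrite("pics/b.png",np.vstack(o)[:600])
E
```

```text
t 5.6 pos [ 591.2 -134.3  180.8] x [-0.961 -0.275 -0.001] z [ 0.001 -0.    -1.   ] yaw y 106.0 q7 [-0.06  0.5   0.29  1.7  -0.16  0.97  2.14] F [-0.1 -0.4 -1. ] gap 0.4
tool shift mm [-1.8 -0.2  0.8]
scene 52 [[527, -290, 8], [525, -288, 8], [545, -284, 19], [540, -285, 20], [547, -284, 23], [541, -285, 23], [552, -297, 24], [552, -287, 24], [551, -285, 25], [552, -291, 25], [551, -288, 26], [547, -285, 26], [553, -294, 26], [552, -292, 27], [544, -285, 28], [552, -285, 28], [550, -293, 28], [552, -295, 29], [539, -285, 29], [552, -289, 29], [551, -287, 30], [550, -284, 31], [552, -296, 31], [552, -290, 32], [550, -288, 32], [546, -285, 32], [551, -293, 32], [540, -285, 33], [551, -297, 33], [551, -291, 33], [550, -288, 35], [551, -298, 35], [552, -294, 35], [541, -286, 36], [553, -284, 36], [551, -292, 36], [550, -286, 37], [549, -290, 37], [549, -284, 37], [551, -295, 38], [547, -292, 38], [540, -287, 38], [549, -293, 38], [546, -296, 38], [545, -290, 38], [543, -288, 38], [547, -286, 38], [549, -297, 38], [544, -294, 39], [550, -287, 39], [540, -290, 39], [543, -292, 39]]
top 5 [[528, -280, 8], [546, -279, 10], [546, -282, 10], [550, -280, 10], [544, -279, 11]]
```

View pics/b.png

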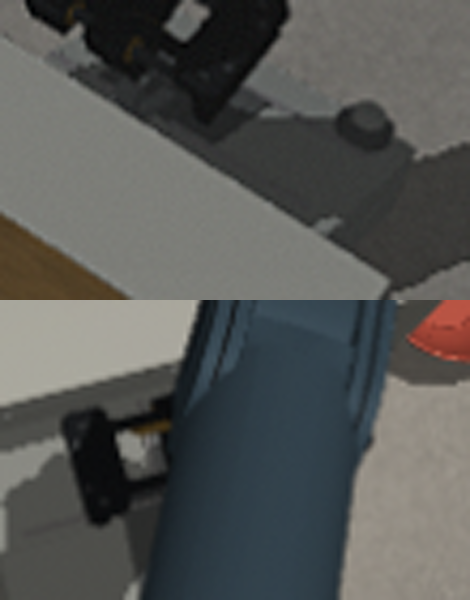

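The scene view shows the button at about (365,125), untouched, and the gripper's dark shape from (30,10) to (210,110). The post hasn't moved in the depth data. I'll overlay the tool and post points to see why.

Run:
```python
from h import *
p=eyes.capture("scene"); s=env.sense(); t=s["position"]; M=R.from_quat(s["ee_rot"]).as_matrix()
b=(115,165,180,255); k=10
im=cv2.resize(p["color"][b[0]:b[1],b[2]:b[3],::-1],None,fx=k,fy=k,interpolation=cv2.INTER_CUBIC)
im=cv2.convertScaleAbs(im,alpha=1.8)
th=np.radians(35);yw=np.radians(16)
u=np.array([np.cos(th)*np.cos(yw),np.cos(th)*np.sin(yw),np.sin(th)]);v=np.array([-np.sin(yw),np.cos(yw),0]);n=np.cross(u,v)
def dot(X,c):
    q=(project(p,X)[0]-[b[2],b[0]]+.5)*k; cv2.circle(im,tuple(int(a) for a in q),5,c,-1)
dot(t,(0,0,255)); dot(t-19*M[:,2],(0,128,255)); dot(t-64*M[:,2],(0,255,255))
T=np.array([593,-133.5,191.2])
for a in(-7,7):
    for c in(-7,7): dot(T+a*u+c*v,(0,255,0))
W=cloud(p)
Q=p["range_z"]
cv2.imwrite("pics/c.png",im)
# points near TCP column (finger surfaces)
P=W.reshape(-1,3);d=(P-t)@M; m=(abs(d[:,0])<45)&(abs(d[:,1])<100)&(d[:,2]<3)&(d[:,2]>-75)
d=d[m]; print(len(d)); print(d[d[:,2].argsort()][::-1][::max(1,len(d)//80)].round().astype(int).tolist())
```

```text
67
[[-3, 7, 3], [-15, 0, 1], [-7, 7, 1], [-16, -5, 0], [-11, 7, 0], [-2, 7, -1], [-15, 8, -2], [-15, -2, -2], [-17, 6, -2], [-15, 4, -2], [-14, 0, -3], [-6, 7, -4], [-14, 7, -4], [2, 1, -5], [-13, 3, -5], [-14, -2, -5], [-12, 6, -6], [-11, 8, -6], [-13, 0, -6], [-2, 1, -6], [-12, -4, -7], [-10, -5, -7], [-1, 7, -7], [-12, 2, -7], [0, 0, -7], [-11, -1, -7], [-5, 7, -8], [0, 6, -8], [-1, 4, -8], [-9, -3, -8], [-3, 6, -8], [-9, 7, -8], [-9, 4, -9], [-3, -4, -9], [0, -3, -9], [-11, 5, -9], [-10, 2, -9], [-7, -4, -10], [-2, -1, -10], [-9, -5, -10], [-6, -5, -11], [-9, 1, -11], [-5, 1, -11], [-7, 3, -11], [-8, 7, -11], [-7, 0, -13], [-7, 6, -13], [-8, -2, -34], [-8, 4, -35], [-10, -7, -36], [-10, 12, -40], [-5, 15, -42], [-2, 16, -44], [-10, 10, -45], [-10, 16, -45], [-10, 13, -47], [8, 16, -48], [-5, 16, -48], [-10, 17, -52], [-11, 12, -52], [-5, 17, -54], [-10, 15, -54], [-9, 17, -54], [7, 17, -56], [-8, 17, -59], [-10, 15, -60], [3, 17, -61]]
```

View pics/c.png

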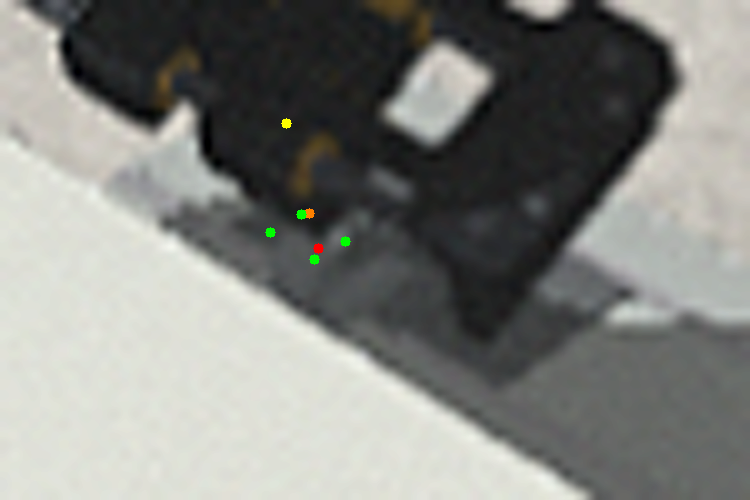

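Run:
```python
from h import *
F=[]
for i in range(6):
    p=eyes.capture("scene"); F.append(env.sense()["force"])
print(np.mean(F,0).round(2),np.std(F,0).round(2))
M=cv2.Rodrigues(np.array(p["rvec"],float))[0]; c=-M.T@np.array(p["tvec"],float).ravel(); print("cam",c.round())
s=env.sense(); T=R.from_quat(s["ee_rot"]).as_matrix(); print("cam in tool",((c-s["position"])@T).round())
W=cloud(p)
P=W-s["position"]; d=P@T
for r in range(126,150): print(r,[("%d,%d,%d"%tuple(d[r,x].round())) if np.isfinite(d[r,x,0]) else "-" for x in range(204,220,1)])
```

```text
[ 0.01  0.23 -0.34] [0.23 0.27 0.44]
cam [777. 269. 993.]
cam in tool [-290.  337. -813.]
126 ['-27,18,-124', '-23,17,-118', '-23,21,-122', '-22,22,-121', '-21,24,-121', '-24,31,-133', '-25,35,-138', '-24,38,-139', '-22,39,-138', '-21,41,-138', '-20,42,-138', '-20,45,-140', '-18,46,-138', '-17,48,-139', '3,31,-95', '84,-50,102']
127 ['-27,17,-119', '-26,20,-121', '-24,21,-119', '-24,23,-120', '-22,25,-120', '-22,28,-122', '-24,34,-131', '-25,38,-136', '-24,40,-136', '-24,43,-140', '-23,45,-141', '-22,47,-140', '-20,48,-140', '-20,51,-142', '-18,52,-140', '-17,54,-142']
128 ['-30,20,-121', '-28,21,-119', '-27,23,-120', '-26,26,-122', '-25,28,-123', '-23,28,-120', '-23,31,-122', '-21,33,-122', '-25,40,-134', '-24,42,-134', '-24,46,-139', '-23,48,-139', '-23,50,-141', '-21,52,-141', '-20,54,-141', '-19,56,-142']
129 ['-32,22,-122', '-30,23,-120', '-29,25,-121', '-28,27,-122', '-26,28,-119', '-26,31,-122', '-24,32,-121', '-22,33,-119', '-22,36,-121', '-18,35,-115', '-13,32,-104', '-22,46,-132', '-22,49,-135', '-22,52,-139', '-', '-21,57,-142']
130 ['-33,23,-121', '-33,25,-122', '-31,26,-
[... 3547 characters left out ...]
2,51', '9,5,47', '10,9,44', '11,11,43']
147 ['-65,46,-115', '-62,46,-111', '-62,49,-114', '-61,50,-114', '-59,52,-113', '-59,55,-115', '-57,56,-114', '-56,58,-114', '-55,60,-114', '-6,6,27', '-2,6,33', '3,3,45', '4,6,42', '6,8,45', '9,8,49', '9,12,44']
148 ['-67,47,-115', '-66,49,-115', '-64,50,-113', '-63,52,-115', '-61,54,-113', '-60,55,-113', '-60,58,-116', '-58,59,-114', '-57,61,-114', '-55,63,-114', '-2,4,41', '0,6,43', '1,8,42', '4,9,46', '5,12,45', '8,13,48']
149 ['-69,49,-116', '-67,49,-112', '-67,53,-116', '-65,54,-114', '-64,56,-114', '-63,57,-114', '-61,59,-114', '-60,61,-115', '-59,63,-114', '-57,64,-112', '-56,66,-113', '-55,68,-115', '-2,11,39', '1,12,43', '3,14,44', '5,15,47']
```

Emit:
{"method": "step_arm", "body": {"commands": [[[-1,0.015,0,-0.01,0],[-1,0.02,0,-0.02,0],[-1,0.005,0,-0.03,0],[-1,0,0,0,0]]]}}

```text
time_s: 6.45
position: [553.7, -146.9, 244.4]
ee_rot: [-0.138, 0.99, -0.001, 0.003]
force: [0.3, 0.1, 0.4]
finger_gap: 0.5
finger_force: 0.0
```

Run:
```python
from h import *
p=eyes.capture("scene"); s=env.sense(); t=s["position"]; T=R.from_quat(s["ee_rot"]).as_matrix(); print(t.round(1))
W=cloud(p); d=(W-t)@T; m=(abs(d[...,0])<50)&(abs(d[...,1])<100)&(d[...,2]<15)&(d[...,2]>-75)
q=d[m]; print(q[q[:,2].argsort()][::-1].round().astype(int).tolist()[:60])
c=project(p,t)[0]; print(c); x,y=int(c[0]),int(c[1])
b=(y-35,y+25,x-40,x+40); k=9
im=cv2.resize(p["color"][b[0]:b[1],b[2]:b[3],::-1],None,fx=k,fy=k,interpolation=cv2.INTER_CUBIC); im=cv2.convertScaleAbs(im,alpha=2)
for z,col in((0,(0,0,255)),(-19,(0,128,255)),(-64,(0,255,255))):
    w=(project(p,t+z*T[:,2])[0]-[b[2],b[0]]+.5)*k; cv2.circle(im,tuple(int(a) for a in w),5,col,-1)
cv2.imwrite("pics/d.png",im)
```

```text
[ 553.2 -146.   242.5]
[[-9, 3, -35], [-10, -2, -35], [-10, -5, -37], [-11, -7, -37], [-10, 1, -38], [-10, 7, -39], [-11, -9, -39], [-10, -1, -40], [-10, 4, -40], [4, 15, -41], [-12, 11, -41], [-11, -12, -41], [-11, -6, -41], [-10, -4, -42], [-11, 14, -42], [-1, 15, -43], [-10, 16, -43], [-10, 2, -44], [-11, -8, -44], [-5, 16, -44], [-10, -1, -44], [-9, 5, -44], [-10, -6, -45], [-10, -4, -46], [-11, -11, -46], [3, 15, -46], [-12, 12, -46], [-11, 9, -46], [0, 15, -46], [-9, -1, -47], [-10, 16, -47], [-10, 2, -47], [-11, 15, -48], [-10, -6, -49], [-9, 16, -49], [-11, 12, -49], [-12, -7, -50], [-6, 17, -50], [-10, 6, -51], [0, 16, -51], [-12, -10, -51], [-11, 10, -51], [-8, 16, -53], [-12, -12, -54], [-12, 16, -54], [-5, 17, -54], [-12, -6, -55], [-12, 13, -55], [-11, 10, -55], [-1, 17, -57], [-12, 17, -58], [-5, 18, -59], [-10, 18, -61], [-12, 14, -61], [-5, 17, -62], [-12, 17, -62], [7, 17, -63], [-11, 14, -64], [-9, 18, -64], [-7, 17, -65]]
[217.70750321 115.40390856]
```

View pics/d.png

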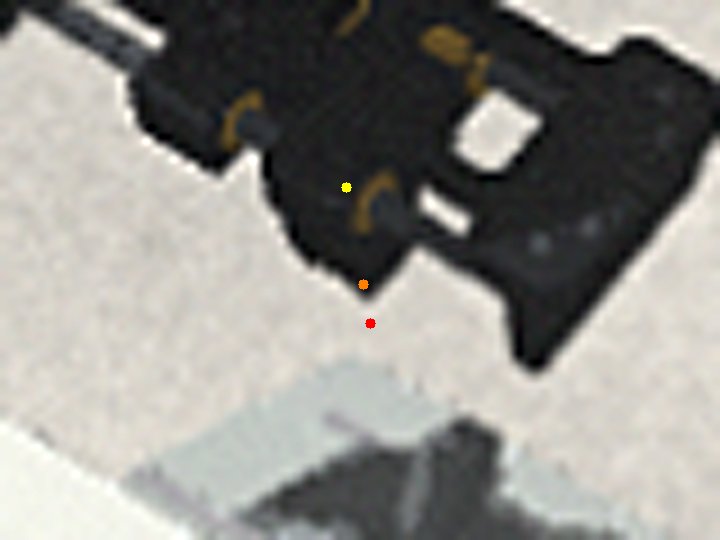

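The fingers' visible end is about 34 mm above the reported TCP (the front face is 10 mm ahead of the axis), so they passed above the post. I'll go back in about 34 mm lower, watching the force.

Emit:
{"method": "step_arm", "body": {"commands": [[[-1,-0.005,0,0.03,0],[-1,-0.005,0,0.03,0],[-1,-0.005,0,0.01,0],[-1,0,0,0,0]]]}}

```text
time_s: 6.9
position: [565.9, -140.5, 168.6]
ee_rot: [-0.139, 0.99, 0.001, -0.002]
force: [0.5, 0.6, 0.4]
finger_gap: 0.9
finger_force: 0.0
```

Emit:
{"method": "step_arm", "body": {"commands": [[[-1,0,0,0.01,0],[-1,0,0,0.01,0],[-1,0,0,0,0]]]}}

```text
time_s: 7.2
position: [565.9, -141.3, 149.6]
ee_rot: [-0.139, 0.99, 0.0, -0.001]
force: [0.3, 1.1, -0.7]
finger_gap: 0.3
finger_force: 0.0
```

Emit:
{"method": "step_arm", "body": {"commands": [[[-1,0,0,0.006,0],[-1,0,0,0,0]]]}}

```text
time_s: 7.4
position: [566.4, -141.3, 144.2]
ee_rot: [-0.139, 0.99, 0.0, -0.0]
force: [-0.4, -0.8, 0.4]
finger_gap: 0.6
finger_force: 0.0
```

```bash
cat > look.py <<'E'
from h import *
p=eyes.capture("scene"); s=env.sense(); t=s["position"]; T=R.from_quat(s["ee_rot"]).as_matrix(); 
e=np.array([.9613,.2756,0]);vv=np.array([-.2756,.9613,0]); print(t.round(1),"s",(t@e).round(1),"v",(t@vv).round(1),"F",s["force"].round(1),"gap",s["finger_gap"])
th=np.radians(35);yw=np.radians(16)
u=np.array([np.cos(th)*np.cos(yw),np.cos(th)*np.sin(yw),np.sin(th)]);v=np.array([-np.sin(yw),np.cos(yw),0]);n=np.cross(u,v)
W=cloud(p).reshape(-1,3);W=W[~np.isnan(W).any(1)]
C=np.c_[W@u,W@v,W@n+189.2]; D=(W-t)@T
k=(C[:,0]>525)&(C[:,0]<590)&(abs(C[:,1]+292)<16)&(C[:,2]>20)&(C[:,2]<42)
top=C[k&(C[:,2]>33)]; 
if len(top): print("post top u",top[:,0].min().round(1),top[:,0].max().round(1),"v",top[:,1].min().round(1),top[:,1].max().round(1),len(top))
k=(C[:,0]>425)&(C[:,0]<490)&(C[:,1]>-325)&(C[:,1]<-210)&(C[:,2]>31)&(C[:,2]<42); b=C[k]
if len(b): print("bar u",b[:,0].min().round(1),b[:,0].max().round(1),"v",b[:,1].min().round(1),b[:,1].max().round(1),len(b))
f=D[(abs(D[:,0])<13)&(abs(D[:,1])<70)&(D[:,2]>-60)&(D[:,2]<-25)]; print(f[f[:,2].argsort()][::-1][:14].round().astype(int).tolist())
E
python3 look.py
```

```text
[ 566.6 -141.4  144.5] s 505.7 v -292.0 F [ 0.4 -0.3 -0.8] gap 0.407931281400555
post top u 525.0 553.0 v -301.6 -282.3 29
bar u 443.6 476.6 v -297.5 -283.7 12
[[-7, 4, -31], [-7, 1, -33], [-9, -7, -33], [-10, 10, -35], [-9, -4, -36], [-9, -10, -36], [-10, 14, -39], [-10, 11, -42], [-10, -5, -42], [-9, 13, -43], [9, 16, -45], [-1, 17, -45], [-5, 17, -46], [-9, 17, -46]]
```

Emit:
{"method": "step_arm", "body": {"commands": [[[-1,0,0,0.008,0],[-1,-0.005,0,0,0],[-1,-0.004,0,0,0],[-1,0,0,0,0]]]}}

```text
time_s: 7.85
position: [576.2, -138.5, 136.6]
ee_rot: [-0.139, 0.99, -0.0, 0.0]
force: [0.5, -0.1, 0.5]
finger_gap: 0.5
finger_force: 0.0
```

Emit:
{"method": "step_arm", "body": {"commands": [[[-1,-0.003,0,-0.001,0],[-1,0,0,0,0]]]}}

```text
time_s: 8.05
position: [578.7, -138.1, 137.8]
ee_rot: [-0.139, 0.99, -0.0, 0.0]
force: [1.4, -0.9, 0.6]
finger_gap: 0.3
finger_force: 0.2
```

Emit:
{"method": "step_arm", "body": {"commands": [[[-1,-0.003,0,-0.002,0],[-1,0,0,0,0]]]}}

```text
time_s: 8.25
position: [581.1, -137.4, 139.7]
ee_rot: [-0.139, 0.99, -0.0, -0.0]
force: [-1.1, -1.1, 0.7]
finger_gap: 0.3
finger_force: 0.8
```

Emit:
{"method": "step_arm", "body": {"commands": [[[-1,-0.003,0,-0.002,0],[-1,0,0,0,0]]]}}

```text
time_s: 8.45
position: [584.1, -136.5, 141.8]
ee_rot: [-0.139, 0.99, -0.0, -0.0]
force: [-2.1, -1.5, 0.8]
finger_gap: 0.7
finger_force: 1.1
```

```bash
python3 look.py
```

```text
[ 584.1 -136.5  141.7] s 523.8 v -292.2 F [-1.3 -1.7  0.8] gap 0.3060735000729808
post top u 533.3 558.8 v -298.3 -276.2 23
bar u 445.4 474.3 v -299.9 -283.1 44
[[-10, 10, -34], [-2, 14, -37], [-9, 11, -39], [-10, 14, -39], [-7, 16, -42], [9, 16, -43], [-3, 16, -46], [-10, 12, -47], [-11, 16, -47], [-7, 16, -47], [-10, 16, -52], [-7, 17, -53], [6, 17, -54], [-10, 13, -54]]
```

Emit:
{"method": "step_arm", "body": {"commands": [[[-1,-0.003,0,-0.002,0],[-1,-0.003,0,-0.002,0],[-1,0,0,0,0]]]}}

```text
time_s: 8.8
position: [590.2, -134.7, 146.0]
ee_rot: [-0.139, 0.99, -0.0, 0.0]
force: [-3.2, -0.1, 1.9]
finger_gap: 0.5
finger_force: 1.3
```

Emit:
{"method": "step_arm", "body": {"commands": [[[-1,-0.003,0,-0.002,0],[-1,0,0,0,0]]]}}

```text
time_s: 9.0
position: [593.0, -133.9, 147.9]
ee_rot: [-0.139, 0.99, -0.0, 0.0]
force: [-2.1, -1.6, 3.1]
finger_gap: 0.5
finger_force: 1.6
```

Emit:
{"method": "step_arm", "body": {"commands": [[[-1,-0.002,0,-0.0015,0],[-1,0,0,0,0]]]}}

```text
time_s: 9.2
position: [594.9, -133.3, 149.2]
ee_rot: [-0.139, 0.99, -0.0, 0.0]
force: [-2.1, -1.6, 2.1]
finger_gap: 0.5
finger_force: 1.6
```

```bash
python3 look.py
```

```text
[ 594.8 -133.3  149.2] s 535.1 v -292.1 F [-2.9 -1.6  2.7] gap 0.30151493388097783
post top u 549.0 571.0 v -298.6 -276.1 12
bar u 463.2 476.9 v -299.2 -284.1 26
[[-8, 6, -38], [-7, 15, -39], [-3, 15, -39], [-10, 11, -40], [-11, 15, -40], [10, 15, -41], [-10, 15, -44], [6, 16, -47], [-4, 17, -48], [-8, 17, -49], [-11, 13, -50], [7, 16, -51], [-10, 16, -52], [-7, 17, -54]]
```

Emit:
{"method": "step_arm", "body": {"commands": [[[-1,-0.002,0,-0.0015,0],[-1,0,0,0,0]]]}}

```text
time_s: 9.45
position: [596.8, -132.7, 150.7]
ee_rot: [-0.139, 0.99, -0.0, 0.0]
force: [-1.9, -0.4, 0.8]
finger_gap: 0.5
finger_force: 1.5
```

Emit:
{"method": "step_arm", "body": {"commands": [[[-1,-0.0015,0,-0.001,0],[-1,0,0,0,0]]]}}

```text
time_s: 9.65
position: [596.9, -132.6, 150.9]
ee_rot: [-0.139, 0.99, 0.0, -0.001]
force: [-4.5, -1.8, 0.1]
finger_gap: 0.0
finger_force: 2.6
```

Emit:
{"method": "step_arm", "body": {"commands": [[[-1,-0.0015,0,-0.001,0],[-1,0,0,0,0]]]}}

```text
time_s: 9.85
position: [597.0, -132.5, 151.2]
ee_rot: [-0.138, 0.99, 0.0, -0.002]
force: [-6.8, -1.8, -2.4]
finger_gap: 0.6
finger_force: 3.7
```

```bash
python3 look.py
```

```text
[ 597.  -132.5  151.2] s 537.3 v -291.9 F [-7.  -1.9 -2.2] gap 0.48937709166228893
post top u 541.9 571.6 v -296.9 -276.3 9
bar u 467.4 476.1 v -299.3 -284.4 17
[[-10, 12, -38], [9, 15, -38], [-5, 16, -40], [-10, 10, -41], [-9, 16, -41], [-9, 10, -45], [-5, 16, -45], [-8, 16, -45], [-10, 14, -47], [-10, 14, -51], [5, 16, -52], [-9, 17, -53], [-8, 17, -56], [-9, 15, -57]]
```

The lock is against its stop: the force is rising and the post is up about 20 mm. Next I'll back off and go to the right side of the hatch bar.

Emit:
{"method": "step_arm", "body": {"commands": [[[-1,0.01,0,0,0],[-1,0.02,0,0,0],[-1,0.02,-0.01,-0.01,0],[-1,0.025,-0.03,-0.01,0],[-1,0,0,0,0]]]}}

```text
time_s: 10.4
position: [537.4, -197.0, 174.8]
ee_rot: [-0.135, 0.991, -0.002, 0.002]
force: [0.2, -0.9, -0.3]
finger_gap: 0.4
finger_force: 0.0
```

```bash
python3 look.py; python3 go.py 535.4 -190.8 110
```

```text
[ 538.5 -194.   174.1] s 464.2 v -334.9 F [-0.   1.1  0.2] gap 0.3607919079467284
post top u 560.9 572.6 v -297.4 -284.0 15
bar u 441.3 476.4 v -299.3 -283.2 53
[[-6, -6, -32], [-7, 4, -33], [-8, 8, -33], [-8, -8, -36], [-7, -2, -37], [-8, -13, -37], [-9, -9, -38], [-9, 3, -38], [-8, -4, -40], [-10, 14, -40], [-7, 14, -41], [-10, 11, -42], [-8, 3, -42], [2, 14, -43]]
t 10.45 pos [ 538.5 -194.   174.1] x [-0.963 -0.27  -0.003] z [ 0.004 -0.002 -1.   ] yaw y 105.7 q7 [ 0.04  0.45  0.3   1.8  -0.16  0.92  2.26] F [-0.   1.1  0.2] gap 0.4
tool shift mm [ 2.3  4.1 64. ]
```

Emit:
{"method": "step_arm", "body": {"commands": [[[-1,0.001,0,0.03,0],[-1,0,0,0.03,0],[-1,0,0,0.01,0],[-1,0,0,0,0]]]}}

```text
time_s: 10.85
position: [536.9, -190.1, 101.4]
ee_rot: [-0.139, 0.99, 0.001, -0.001]
force: [-0.5, 0.8, 0.2]
finger_gap: 0.8
finger_force: 0.0
```

Emit:
{"method": "step_arm", "body": {"commands": [[[-1,0,0,0.012,0],[-1,0,0.005,0,0],[-1,0,0.005,0,0],[-1,0,0,0,0]]]}}

```text
time_s: 11.25
position: [534.9, -180.6, 91.1]
ee_rot: [-0.139, 0.99, 0.0, 0.0]
force: [0.1, 0.2, 0.9]
finger_gap: 0.6
finger_force: 0.0
```

```bash
python3 look.py
```

```text
[ 534.9 -181.1   91.1] s 464.3 v -321.6 F [-0.1  0.3  0.4] gap 0.4885659641394697
post top u 560.7 571.3 v -296.8 -284.3 15
bar u 445.8 475.7 v -308.2 -283.0 39
[[-4, 38, -26], [-13, 38, -28], [-2, 37, -29], [-9, 39, -29], [-7, 37, -30], [1, 38, -31], [3, 37, -33], [-1, 37, -33], [-8, 1, -35], [4, 37, -36], [-11, -7, -36], [-11, 37, -37], [-10, 13, -38], [-8, 38, -38]]
```

Emit:
{"method": "step_arm", "body": {"commands": [[[-1,0,0.006,0,0],[-1,0,0.006,0,0],[-1,0,0.006,0,0],[-1,0,0,0,0]]]}}

```text
time_s: 11.7
position: [529.4, -163.3, 90.6]
ee_rot: [-0.139, 0.99, 0.0, -0.0]
force: [0.7, -0.6, -0.3]
finger_gap: 0.5
finger_force: 0.0
```

```bash
python3 look.py
```

```text
[ 529.5 -163.6   90.5] s 463.9 v -303.2 F [ 0.1 -0.5  0.9] gap 0.5024774082860446
post top u 560.7 572.3 v -296.4 -284.2 15
bar u 451.1 476.5 v -291.4 -269.3 34
[[-9, 33, -26], [-5, 34, -26], [-4, 34, -30], [1, 33, -32], [-9, 34, -32], [-3, 33, -33], [-7, -1, -33], [-8, 34, -36], [-9, -7, -36], [2, 33, -36], [-8, 6, -36], [-9, 11, -37], [-8, -4, -37], [-13, 34, -37]]
```

Emit:
{"method": "step_arm", "body": {"commands": [[[-1,0,0.007,0,0],[-1,0,0.007,0,0],[-1,0,0.007,0,0],[-1,0,0.007,0,0],[-1,0,0,0,0]]]}}

```text
time_s: 12.25
position: [521.5, -135.8, 90.4]
ee_rot: [-0.139, 0.99, 0.001, -0.0]
force: [0.1, -0.4, -0.0]
finger_gap: 0.8
finger_force: 0.0
```

Emit:
{"method": "step_arm", "body": {"commands": [[[-1,0,0.006,0,0],[-1,0,0.005,0,0],[-1,0,0,0,0]]]}}

```text
time_s: 12.55
position: [518.6, -125.9, 90.5]
ee_rot: [-0.139, 0.99, 0.0, -0.0]
force: [0.2, -1.0, 0.8]
finger_gap: 0.4
finger_force: 0.0
```

```bash
python3 look.py
```

```text
[ 518.9 -126.1   90.5] s 464.0 v -264.3 F [-0.4  0.3 -0.4] gap 0.5569836961596121
post top u 560.3 571.0 v -296.8 -284.9 15
bar u 445.4 475.6 v -277.0 -230.0 34
[[-6, 33, -27], [-2, 34, -27], [3, 33, -30], [-8, -9, -31], [-2, 34, -33], [-6, 33, -34], [-8, -5, -36], [-9, 5, -36], [3, 34, -37], [-12, 34, -38], [-2, 34, -38], [-8, 8, -38], [-9, 2, -40], [-6, 34, -40]]
```

Moved about 53 mm so far, so 7 mm to go.

Emit:
{"method": "step_arm", "body": {"commands": [[[-1,0,0.005,0,0],[-1,0,0,0,0]]]}}

```text
time_s: 12.8
position: [517.4, -121.5, 90.5]
ee_rot: [-0.139, 0.99, 0.0, 0.0]
force: [-0.3, -0.5, 0.4]
finger_gap: 0.7
finger_force: 0.2
```

Emit:
{"method": "step_arm", "body": {"commands": [[[-1,0,0.002,0,0],[-1,0,0,0,0]]]}}

```text
time_s: 13.0
position: [517.0, -120.1, 90.6]
ee_rot: [-0.139, 0.99, -0.0, 0.0]
force: [-0.5, -0.5, -0.4]
finger_gap: 0.7
finger_force: 0.4
```

Emit:
{"method": "step_arm", "body": {"commands": [[[-1,0,0.002,0,0],[-1,0,0,0,0]]]}}

```text
time_s: 13.2
position: [516.9, -119.7, 90.7]
ee_rot: [-0.138, 0.99, -0.001, 0.001]
force: [0.7, -5.3, -2.6]
finger_gap: 0.2
finger_force: 2.5
```

```bash
python3 look.py
```

```text
[ 516.9 -119.8   90.7] s 463.9 v -257.6 F [ 1.9 -4.5 -1.3] gap 0.21091617426301335
post top u 560.3 572.3 v -297.0 -284.1 14
bar u 442.5 475.0 v -270.7 -223.6 35
[[-7, 34, -25], [-12, 34, -26], [-2, 33, -27], [4, 32, -29], [-7, 34, -31], [-11, 33, -31], [-5, 32, -31], [-2, 33, -33], [-8, 4, -35], [-9, -2, -35], [-11, 33, -36], [-1, 32, -36], [3, 33, -38], [-10, -7, -39]]
```

The hatch is at its stop, about 60 mm open. I'll back away, retreat upward and take a last look.

Emit:
{"method": "step_arm", "body": {"commands": [[[-1,0,-0.01,0,0],[-1,0,-0.02,-0.01,0],[-1,0,0,-0.04,0],[-1,0.02,0,-0.04,0],[-1,0.03,0,-0.04,0]]]}}

```text
time_s: 13.75
position: [477.0, -160.6, 221.8]
ee_rot: [-0.14, 0.99, 0.0, 0.0]
force: [0.3, -0.0, 0.5]
finger_gap: 0.3
finger_force: 0.0
```

Emit:
{"method": "step_arm", "body": {"commands": [[[-1,0.02,0,-0.03,0],[-1,0,0,0,0],[-1,0,0,0,0],[-1,0,0,0,0]]]}}

```text
time_s: 14.15
position: [457.3, -165.6, 249.4]
ee_rot: [-0.139, 0.99, 0.0, -0.001]
force: [-1.0, 0.6, -0.4]
finger_gap: 0.5
finger_force: 0.0
```

```bash
python3 look.py
python3 - <<'E'
from h import *
p=eyes.capture("scene"); cv2.imwrite("pics/f.png",cv2.resize(p["color"][100:230,150:330,::-1],(760,549),interpolation=cv2.INTER_CUBIC))
E
```

```text
[ 457.2 -165.6  249.2] s 393.8 v -285.2 F [-0.4 -0.9 -0.1] gap 0.4979757414752886
post top u 559.9 571.4 v -296.8 -284.3 15
bar u 442.7 474.5 v -240.1 -223.7 54
[[-9, 10, -32], [-9, 1, -33], [-9, 7, -34], [-9, -2, -35], [-9, 4, -35], [-11, -6, -37], [-10, 11, -37], [-10, -4, -38], [-11, 15, -38], [-9, -1, -39], [-10, 2, -39], [-10, 8, -39], [-8, -5, -40], [-5, 16, -40]]
```

View pics/f.png

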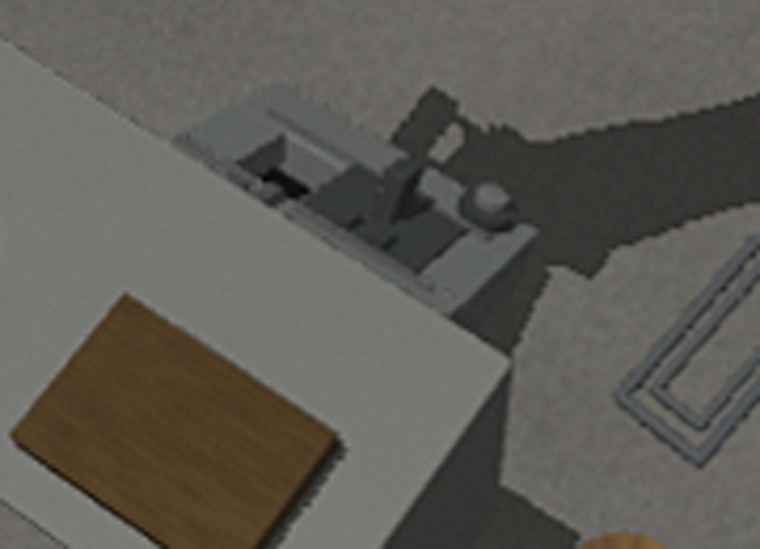

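The picture shows the hatch slid left, with its bar at about (405,185) and the dark opening uncovered at (285,180). The lock is up at (265,190), the button at (487,205) is clear, and the gripper is out of the way.

```bash
python3 -c "
from plant import env
print(env.finish_job())"
```

```text
the job is handed in; nothing more can be done
None
```

The job is handed in, verdict not shown: camera and force readings put the lock at its upper stop and the hatch about 60 mm open at its left stop; the button, jar, bowl and folded stand were not touched, and the gripper is clear.

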